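Dry-fit an insulated flange stack on the jig post

TASK

Dry-fit the insulated joint on the post of the blue jig: thread on the steel flange first so that it lies flat on the base plate, then the green insulating ring, then the brass ring, and last the black clamp cap with its open underside down, each seated flat on the one below. The yellow jig is for another job, so leave it empty, and do not disturb the tape measure, the magnet square or the paint marker.

Things in the scene. Friction and masses are not known exactly. Their poses are not given: they have to be found in the camera images.
- steel_flange_center (a point): steel flange, bare grey steel with six dark bolt holes around its top face: a plain flat ring, outside diameter 64 mm, through bore 26 mm, 16 mm thick, about 300 g, lying flat. The point is its centre (on the bore axis, half-way up, 8 mm over its underside); z is the bore axis, up.
- green_ring_center (a point): insulating ring of bright green plastic: a plain flat ring, outside diameter 56 mm, through bore 26 mm, 16 mm thick, about 80 g, lying flat. The point is its centre (on the bore axis, half-way up, 8 mm over its underside); z is the bore axis, up.
- brass_ring_center (a point): yellow-metal brass ring: a plain flat ring, outside diameter 48 mm, through bore 26 mm, 16 mm thick, about 150 g, lying flat. The point is its centre (on the bore axis, half-way up, 8 mm over its underside); z is the bore axis, up.
- clamp_cap_center (a point): black plastic clamp cap with a red disc on top, 32 mm tall, about 60 g, standing with its open side down: the lower 16 mm is a skirt of 42 mm diameter with a blind bore 26 mm wide and 14 mm deep from below; the upper 14 mm (18 to 32 mm over its underside) is a round ribbed grip of about 35 mm diameter. The point is its centre (on the axis, 16 mm over its underside); z is its axis, up.
- blue_jig_seat (a point): The TARGET: jig with a blue square base plate 96 x 96 x 12 mm, fixed to the table, with an upright round bare-steel post in its middle: 18 mm diameter, standing 58 mm above the plate, straight for 50 mm and then tapering to 8 mm at the tip. The point lies on the post's axis at the level of the plate's top face, where the lowest part sits (12 mm over the table); z is up along the post, x and y run along the plate's edges.
- yellow_jig_seat (a point): Not used, leave it empty: jig with a yellow square base plate 96 x 96 x 12 mm, fixed to the table, with an upright round bare-steel post in its middle: 18 mm diameter, standing 58 mm above the plate, straight for 50 mm and then tapering to 8 mm at the tip. The point lies on the post's axis at the level of the plate's top face, where the lowest part sits (12 mm over the table); z is up along the post, x and y run along the plate's edges.
- tape_measure: yellow tape measure on its side, 65 x 79 x 35 mm, loose; origin under its centre. A bystander.
- magnet_square: red triangular welding magnet with a dark knob, 87 x 91 x 44 mm, loose; origin under its centre. A bystander.
- paint_marker: white paint marker with a blue cap, 15 x 128 x 15 mm, lying flat, loose; origin under its centre, its length along its own y. A bystander.
Mind the look-alikes: they are no part of the job. Leave any orange look-alike of the part that bears brass_ring_center alone.

How it is judged (in metres and radians):
At the end, for the whole second after the job is handed in: On the blue jig's post, from the base plate up: steel flange, green ring, brass ring, clamp cap, each within 8 mm of the post's axis, its centre within 4 mm of the fully seated height (8, 24, 40 and 64 mm over the plate), within 0.12 rad of level, and at rest (z of steel_flange_center in the frame of blue_jig_seat between 0.004 and 0.012 m and horizontal distance between each of steel_flange_center, green_ring_center, brass_ring_center, clamp_cap_center and blue_jig_seat below 0.008 m and angle between each of steel_flange_center, green_ring_center, brass_ring_center, clamp_cap_center's own z axis and vertical below 0.12 rad and linear speed of each of steel_flange, green_ring, brass_ring, clamp_cap below 0.02 m/s and angular speed of each of steel_flange, green_ring, brass_ring, clamp_cap below 0.3 rad/s and z of green_ring_center in the frame of blue_jig_seat between 0.02 and 0.028 m and z of brass_ring_center in the frame of blue_jig_seat between 0.036 and 0.044 m and z of clamp_cap_center in the frame of blue_jig_seat between 0.06 and 0.068 m); the robot touches nothing.
It fails at once if the tape measure is moved more than 20 mm (distance of tape_measure from where it was at the start of the episode above 0.02 m).
It fails at once if the magnet square is moved more than 20 mm (distance of magnet_square from where it was at the start of the episode above 0.02 m).
It fails at once if the paint marker is moved more than 20 mm (distance of paint_marker from where it was at the start of the episode above 0.02 m).
It also fails if it takes over 99 s, if anything falls off the work surface, if the arm or the gripper's body presses on something with over 40 N, if the wrist force passes 120 N, or if a joint passes its speed limit or range.

ROBOT

A 6-joint arm with a two-finger parallel gripper is mounted at the origin on the work surface; the furniture and walls round the work are solid. World frame = base frame: x ahead of the robot, y to its left, z up, the work surface at z = 0. Lengths are in m, angles in degrees, forces in N, time in s.
With the tool pointing down it reaches from about 0.35 to 0.875 m from the base axis. Payload 4.2 kg.
Tool frame: the origin (TCP) lies between the finger pads; the fingertips stand 19 mm ahead of it and the grasp point (between the pads) is the TCP; z points along the fingers, y is the line along which they close (so a half turn about z gives the same grasp; the last joint's range is limited). The gripper opens to 87 mm and grips with 3 to 60 N. Pads are 19 mm wide; open, the fingers measure 117 mm over their backs; the gripper's body (75 mm by 190 mm) begins 51 mm behind the grasp point.
Start: joints at [-56.517, 22.042, 0.453, 0, -68.411, -14.817], TCP at [0.2, -0.592, 0.242] pointing down, gripper open.
Joint ranges: [-179.83, 179.83], [-69.29, 118.12], [-61.27, 80.66], [-181.25, 117.63], [-171.15, -9.14], [-177.46, 177.46]. Speed limits (degrees/s): [159.86, 159.86, 180, 180, 180, 180].

INTERFACE

Orientations are given as a 3x3 rotation matrix whose columns are the frame's x, y, z axes.
In Python, from station import r gives the robot as it stands.
- The arm moves only by the tool drive_tool, never from a script. Its argument "steps" is one flat list of numbers, 7 for each row, row after row: the turn, a rotation vector about the tool's x, y, z in rad, then the shift along the tool's x, y, z in m, then the opening, from 0 (shut) to 1 (fully open). A call has 1 to 10 rows; each row shifts and turns the commanded pose from where the row before left it, along the tool's axes as they then stand; what a row does not reach is not made up. A row lasts 1/12 s, in which the tool goes at most 41.7 mm and 7.16 degrees, less where a joint would pass 70% of its speed; a pose out of reach is approached as far as the arm can. A call is refused whole if a number of a shift passes 0.0417 or a number of a turn 0.125, either way. A call with a gripper value outside its range is refused whole. The fingers move at their own pace and stop on an object; the grip force is fixed at half the most. Time passes only in rows, so rows that do not move let the fingers close. It gives the time, the measured TCP pose, the force, the opening and the grip force at its end, in the units of the state.
- r.sense(): the state, without advancing time (a new reading comes with each control period).
- r.capture(name): name is "scene" or "side" or "wrist"; returns the picture (400x640x3 uint8, blue, green, red); there is no depth.
- r.camera_params(name): a dict with "camera_matrix" (3x3 intrinsics, pixels), "extrinsics" (4x4, takes a point from world to camera coordinates). Camera axes: x right, y down, z forward; pixel columns grow to the right and rows downward; lengths in m; the calibration is good to about 2 mm. The wrist camera is an equidistant fisheye: a pixel r from the principal point sees the ray r / f radians off the axis. A picture is of the moment at which its call begins: read the wrist's pose just before it. camera_params takes no time and is no camera call; for the wrist camera it gives the pose at the moment of the call.
- r.finish_job(): hands the job in; it is judged then, once.
The state is a dict: "time_s": time; "joints": joint angles; "joint_velocities": joint speeds; "effort": joint torques, N m; "tcp_pos": TCP position; "ee_rot": TCP orientation; "wrist_force": force on the tool from outside, world axes, zero at the start; "moment": the same for the moment, N m; "gripper_width": opening from 0.0 (shut) to 1.0 (fully open); "gripper_force": force on a finger pad.
Only numpy, scipy, OpenCV 4.12 (cv2) and the standard library are available. Lean on these libraries where they do the work, as an engineer would, in place of code of your own. Each camera call takes 0.05 s, during which the arm holds its last target. There are 200 camera calls.

## Working session

There is one attempt and no reset: what is moved stays moved. The work goes in short steps, Python scripts to look and compute and a tool call to move; the robot and the scene stay as the last step left them, time stands still between calls to the robot, and variables do not carry over. Pictures are saved under pics/ and viewed, at most 14 in all, crops included, and the job is handed in when it is done.

Besides the shell and the picture viewer there is one more tool, called by a JSON object that holds its "fn" and its "kwargs". drive_tool: Moves the arm, as the interface text tells. Its arguments: {"type":"object","properties":{"steps":{"type":"array"}},"required":["steps"]}

```bash
ls; mkdir -p pics; python3 - <<'E'
from station import r
import cv2,numpy as np
s=r.sense();print({k:np.round(v,3).tolist() for k,v in s.items()})
for n in("scene","side"):
    cv2.imwrite(f"pics/{n}0.png",r.capture(n));p=r.camera_params(n);print(n,np.round(p["camera_matrix"],1).tolist(),np.round(p["extrinsics"],3).tolist())
E
```

```text
pics
{'time_s': 0.0, 'joints': [-56.517, 22.093, 0.379, -0.032, -68.41, -14.818], 'joint_velocities': [-0.044, 0.04, -0.049, -0.046, -0.011, 0.026], 'effort': [-0.0, -39.067, 18.741, 4.22, 0.011, -0.0], 'tcp_pos': [0.2, -0.592, 0.24], 'ee_rot': [[-0.947, -0.32, -0.001], [-0.32, 0.947, 0.002], [0.0, 0.002, -1.0]], 'wrist_force': [0.147, -0.483, -0.011], 'moment': [-0.001, -0.061, -0.048], 'gripper_force': 0.0, 'gripper_width': 1.002}
scene [[403.5, 0.0, 319.3], [0.0, 403.5, 203.5], [0.0, 0.0, 1.0]] [[-0.786, -0.619, 0.007, 0.38], [-0.452, 0.567, -0.689, 0.315], [0.422, -0.544, -0.725, 1.202], [0.0, 0.0, 0.0, 1.0]]
side [[407.4, 0.0, 327.7], [0.0, 407.4, 200.8], [0.0, 0.0, 1.0]] [[-0.923, -0.386, 0.002, 0.465], [-0.251, 0.596, -0.763, 0.205], [0.293, -0.704, -0.647, 0.91], [0.0, 0.0, 0.0, 1.0]]
```

View pics/scene0.png

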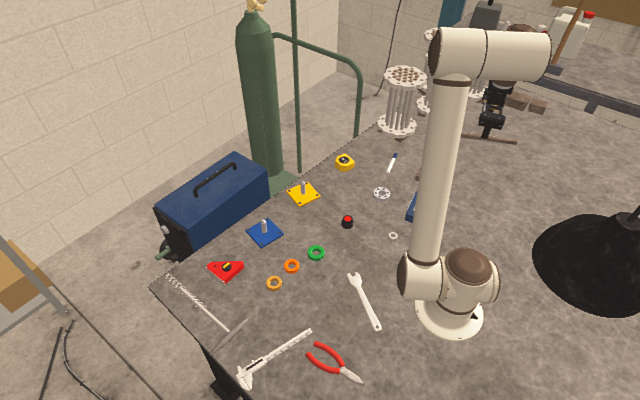

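View pics/side0.png

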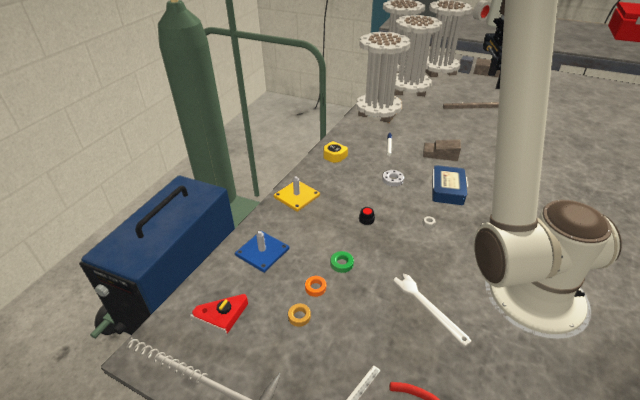

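The scene view shows the blue jig at (264,232), yellow jig (303,194), steel flange (382,193), cap (347,222), green ring (316,253), and two ring candidates for brass: (291,266) bright orange and (274,283) duller yellow. The small ring at (393,236) is too small to be any of the parts. I'll measure the parts and confirm the brass ring in an enlarged crop.

```bash
cat > h.py <<'E'
from station import r
import cv2,numpy as np
def ray(p,uv,fish=False):
    K=p["camera_matrix"];E=np.array(p["extrinsics"]);x=(uv[0]-K[0][2])/K[0][0];y=(uv[1]-K[1][2])/K[1][1]
    if fish:
        t=np.hypot(x,y);k=np.sin(t)/max(t,1e-9);d=np.array([x*k,y*k,np.cos(t)])
    else: d=np.array([x,y,1.])
    R=E[:3,:3];return -R.T@E[:3,3],R.T@d
def onz(p,uv,z,fish=False):
    o,d=ray(p,uv,fish);return o+d*(z-o[2])/d[2]
def tri(a,b):
    A=0;B=0
    for o,d in(a,b):
        d=d/np.linalg.norm(d);P=np.eye(3)-np.outer(d,d);A=A+P;B=B+P@o
    return np.linalg.solve(A,B)
def hullc(mask,near,rad=30,minA=15):
    n,l,st,c=cv2.connectedComponentsWithStats(mask.astype(np.uint8))
    m=[i for i in range(1,n) if st[i,4]>=minA and np.hypot(*(c[i]-near))<rad]
    pts=np.argwhere(np.isin(l,m))[:,::-1].astype(np.int32)
    h=cv2.convexHull(pts);M=cv2.moments(h);return np.array([M["m10"]/M["m00"],M["m01"]/M["m00"]]),h[:,0]
E
python3 - <<'E'
from h import *
near={"scene":dict(green=(316,253),orange=(291,266),brass=(274,283),blue=(264,232),cap=(347,222),flange=(382,193)),
"side":dict(green=(342,261),orange=(315,286),brass=(299,315),blue=(262,250),cap=(367,215),flange=(394,176))}
zz=dict(green=.008,orange=.008,brass=.008,blue=.006,cap=.016,flange=.008)
R={};P={}
crops=[]
for n in near:
    im=cv2.imread(f"pics/{n}0.png");h=cv2.cvtColor(im,cv2.COLOR_BGR2HSV);H,S,V=h[...,0].astype(int),h[...,1].astype(int),h[...,2].astype(int)
    p=r.camera_params(n)
    for k,c in near[n].items():
        m={"green":(abs(H-65)<20)&(S>120),"orange":(H<25)&(S>130),"brass":(H<28)&(S>110),"blue":(abs(H-110)<15)&(S>120),
           "cap":(V<50)|((H<8)|(H>172))&(S>150),"flange":(V>135)}[k]
        yy,xx=np.mgrid[:400,:640];m=m&(np.hypot(xx-c[0],yy-c[1])<(30 if k=="blue" else 15))
        uv,hl=hullc(m,c,30,6);q=onz(p,uv,zz[k]);P.setdefault(k,[]).append(ray(p,uv))
        w=np.array([onz(p,x,zz[k])[:2] for x in hl]);print(n,k,np.round(uv,1),np.round(q[:2],4),"ext",np.round(np.ptp(w,0),3))
        if k=="blue": 
            b=cv2.minAreaRect(np.float32([onz(p,x,.012)[:2] for x in hl]));print(b)
    a=near[n]
    crops.append(cv2.resize(im[a["flange"][1]-25:a["brass"][1]+20,245:415],None,fx=2.3,fy=2.8,interpolation=cv2.INTER_CUBIC))
for k in P: print("tri",k,np.round(tri(*P[k]),4))
cv2.imwrite("pics/crop.png",np.hstack([cv2.resize(c,(400,400)) for c in crops]))
E
```

```text
scene green [315.5 252.5] [0.4327 0.0856] ext [0.057 0.06 ]
scene orange [291.3 265.9] [0.4605 0.1754] ext [0.055 0.054]
scene brass [273.5 283. ] [0.4618 0.2579] ext [0.051 0.053]
scene blue [259.3 224.5] [0.664  0.1122] ext [0.184 0.147]
((0.66281658411026, 0.11109715700149536), (0.1110752746462822, 0.1843535453081131), 75.4144058227539)
scene cap [346.7 222. ] [ 0.426  -0.0813] ext [0.044 0.053]
scene flange [381.9 193. ] [ 0.4098 -0.2883] ext [0.122 0.152]
side green [342.  261.2] [0.4305 0.0883] ext [0.056 0.063]
side orange [315.2 285.7] [0.4598 0.1791] ext [0.051 0.056]
side brass [299.  314.5] [0.4608 0.2608] ext [0.051 0.054]
side blue [261.8 250.9] [0.624  0.1316] ext [0.111 0.113]
((0.6217855215072632, 0.13357320427894592), (0.09699947386980057, 0.09800546616315842), 77.589111328125)
side cap [366.4 216.1] [ 0.4254 -0.0766] ext [0.042 0.065]
side flange [393.7 176.1] [ 0.409  -0.2861] ext [0.089 0.147]
tri green [0.4321 0.0858 0.0065]
tri orange [ 4.636e-01  1.721e-01 -4.000e-04]
tri brass [0.4636 0.2564 0.0022]
tri blue [0.6211 0.1447 0.0422]
tri cap [ 0.4289 -0.0867  0.0075]
tri flange [ 0.4101 -0.2898  0.0057]
```

View pics/crop.png

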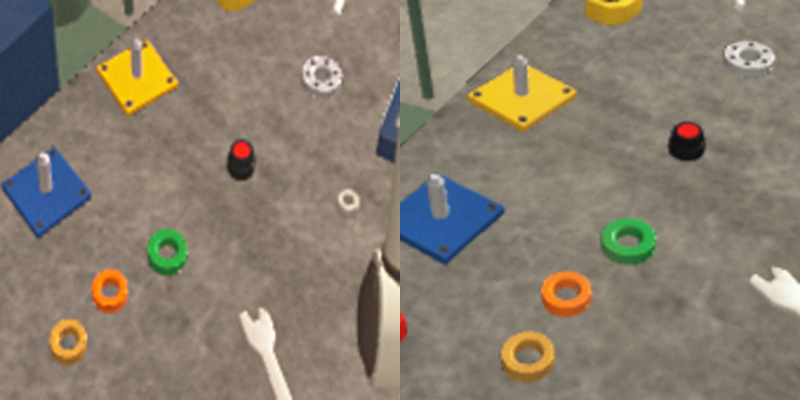

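Brass candidates are (291,266), bright orange and so the look-alike, and (274,283), yellow metal and so the brass ring. The crop confirms it. I'll square the tool up (y along world −x) and check the welder and magnet clearances.

{"fn": "drive_tool", "kwargs": {"steps": [0,0,-0.1244,0,0,0,1,0,0,-0.1244,0,0,0,1,0,0,-0.1244,0,0,0,1,0,0,-0.1244,0,0,0,1,0,0,-0.1244,0,0,0,1,0,0,-0.1244,0,0,0,1,0,0,-0.1244,0,0,0,1,0,0,-0.1244,0,0,0,1,0,0,-0.1244,0,0,0,1,0,0,-0.1244,0,0,0,1]}}

```text
time_s: 0.93
tcp_pos: [0.2, -0.5918, 0.2409]
ee_rot: [[0.005, -1.0, -0.0], [-1.0, -0.005, 0.001], [-0.001, 0.0, -1.0]]
wrist_force: [0.4, 0.6, -0.4]
gripper_width: 1.0
gripper_force: 0.0
```

```bash
python3 - <<'E'
from h import *
p=r.camera_params("scene")
for n,uv,z in[("welder",(185,255),0),("welder",(270,205),0),("magnet",(226,270),.02),("tape",(345,162),.02),("marker",(392,162),.007)]:print(n,np.round(onz(p,uv,z),3))
p=r.camera_params("wrist");E=np.array(p["extrinsics"]);print(np.round(p["camera_matrix"],1).tolist(),np.round(E[:3,:3],3).tolist(),-E[:3,:3].T@E[:3,3])
s=r.sense();print(np.round(s["tcp_pos"],4),np.round(s["ee_rot"],3).tolist(),s["joints"],s["time_s"])
E
```

```text
welder [0.767 0.357 0.   ]
welder [0.703 0.016 0.   ]
magnet [0.605 0.321 0.02 ]
tape [ 0.616 -0.335  0.02 ]
marker [ 0.474 -0.468  0.007]
[[309.7, 0.0, 313.3], [0.0, 309.7, 201.2], [0.0, 0.0, 1.0]] [[-1.0, -0.005, 0.0], [-0.005, 0.965, 0.263], [-0.002, 0.263, -0.965]] [ 0.20124776 -0.6628805   0.38394333]
[ 0.2    -0.5918  0.2409] [[0.005, -1.0, -0.0], [-1.0, -0.005, 0.001], [-0.001, 0.0, -1.0]] [-5.65158334e+01  2.20706189e+01  4.09300526e-01 -1.67567966e-02
 -6.84123337e+01  5.68122641e+01] 0.9333
```

{"fn": "drive_tool", "kwargs": {"steps": [0,0,0.1212,0,0,0,1,0,0,0.1212,0,0,0,1,0,0,0.1212,0,0,0,1,0,0,0.1212,0,0,0,1,0,0,0.1212,0,0,0,1,0,0,0.1212,0,0,0,1,0,0,0.1212,0,0,0,1,0,0,0.1212,0,0,0,1,0,0,0.1212,0,0,0,1,0,0,0.1212,0,0,0,1]}}

```text
time_s: 1.77
tcp_pos: [0.1999, -0.5918, 0.2409]
ee_rot: [[-0.939, -0.344, -0.0], [-0.344, 0.939, 0.001], [0.0, 0.001, -1.0]]
wrist_force: [-0.0, -0.2, 0.2]
gripper_width: 1.001
gripper_force: 0.0
```

{"fn": "drive_tool", "kwargs": {"steps": [0,0,0.1212,0,0,0,1,0,0,0.1212,0,0,0,1,0,0,0.1212,0,0,0,1,0,0,0,-0.021,0.03,0.008,1,0,0,0,-0.021,0.03,0.008,1,0,0,0,-0.021,0.03,0.008,1,0,0,0,-0.021,0.03,0.008,1,0,0,0,-0.021,0.03,0.008,1,0,0,0,-0.021,0.03,0.008,1,0,0,0,-0.021,0.03,0.008,1]}}

```text
time_s: 2.6
tcp_pos: [0.3487, -0.3812, 0.185]
ee_rot: [[-1.0, 0.006, -0.0], [0.006, 1.0, 0.0], [0.0, 0.0, -1.0]]
wrist_force: [1.0, -0.2, 0.3]
gripper_width: 0.999
gripper_force: 0.0
```

{"fn": "drive_tool", "kwargs": {"steps": [0,0,0,-0.021,0.03,0.008,1,0,0,0,-0.021,0.03,0.008,1,0,0,0,-0.021,0.034,0.008,1,0,0,0,0,0,0,1,0,0,0,0,0,0,1]}}

```text
time_s: 3.02
tcp_pos: [0.4125, -0.2875, 0.1609]
ee_rot: [[-1.0, 0.002, -0.002], [0.002, 1.0, 0.001], [0.002, 0.001, -1.0]]
wrist_force: [-0.4, 0.3, 0.0]
gripper_width: 1.0
gripper_force: 0.0
```

```bash
cat >> h.py <<'E'
def snap(fn):
    p=r.camera_params("wrist");s=r.sense();im=r.capture("wrist");cv2.imwrite(f"pics/{fn}.png",im)
    print("tcp",np.round(s["tcp_pos"],4),"yaw y",np.round(s["ee_rot"][0][1],4),"t",s["time_s"],"w",s["gripper_width"]);return im,p
E
python3 - <<'E'
from h import *
im,p=snap("w1")
def proj(p,X):
    E=np.array(p["extrinsics"]);c=E[:3,:3]@X+E[:3,3];K=p["camera_matrix"];rr=np.hypot(c[0],c[1]);t=np.arctan2(rr,c[2]);return K[0][2]+K[0][0]*t*c[0]/rr,K[1][2]+K[1][1]*t*c[1]/rr
print(proj(p,[.4095,-.288,.008]),proj(p,[.4095,-.288,.016]))
E
```

```text
tcp [ 0.4125 -0.2875  0.1609] yaw y 0.0017 t 3.0167 w 1.000125232956537
(np.float64(312.1350497505152), np.float64(188.96578461651805)) (np.float64(312.1140688417099), np.float64(190.8198400795728))
```

View pics/w1.png

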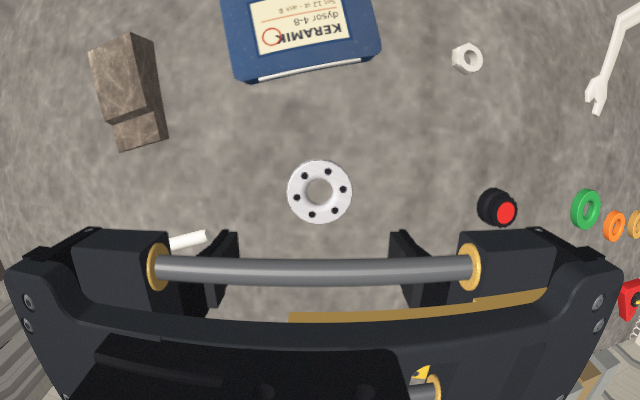

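The flange is at (319,192) in the wrist view, between the open fingers; the marker's tip shows at (205,237). Measuring both.

```bash
cat >> h.py <<'E'
def wring(im,p,near,fn,z,rad=50):
    h=cv2.cvtColor(im,cv2.COLOR_BGR2HSV).astype(int);m=fn(h[...,0],h[...,1],h[...,2])
    yy,xx=np.mgrid[:400,:640];m=m&(np.hypot(xx-near[0],yy-near[1])<rad)
    n,l,st,c=cv2.connectedComponentsWithStats(m.astype(np.uint8));i=1+np.argmax(st[1:,4])
    hl=cv2.convexHull(np.argwhere(l==i)[:,::-1].astype(np.int32))[:,0]
    w=np.array([onz(p,x,z,True)[:2] for x in hl.astype(float)]).astype(np.float32)
    (cx,cy),R=cv2.minEnclosingCircle(w);e=cv2.fitEllipse(w);print("circle",round(cx,4),round(cy,4),"R",round(R,4),"ell",np.round(e[0],4),np.round(e[1],4));return e[0]
E
python3 - <<'E'
from h import *
im=cv2.imread("pics/w1.png");p=r.camera_params("wrist")
wring(im,p,(319,192),lambda H,S,V:(V>150)&(S<40),.016,42)
print(onz(p,(206,237),.007,True),onz(p,(497,207),.032,True))
E
```

```text
circle 0.4158 -0.2816 R 0.0392 ell [ 0.4164 -0.2827] [0.0735 0.0788]
[ 0.46140416 -0.40369766  0.007     ] [ 0.42219231 -0.09662612  0.032     ]
```

```bash
python3 - <<'E'
from h import *
im=cv2.imread("pics/w1.png");p=r.camera_params("wrist")
h=cv2.cvtColor(im,cv2.COLOR_BGR2HSV);print(h[192,280:360:3,1:].tolist())
for t in(165,180,190,200): wring(im,p,(319,192),lambda H,S,V:(V>t)&(S<40),.016,40)
E
```

```text
[[25, 142], [25, 142], [12, 184], [5, 225], [5, 224], [5, 223], [5, 224], [8, 204], [7, 149], [21, 134], [24, 147], [28, 148], [25, 150], [26, 148], [28, 148], [25, 151], [24, 157], [29, 161], [3, 242], [5, 235], [7, 214], [5, 98], [6, 224], [5, 222], [14, 143], [24, 150], [24, 148]]
circle 0.4101 -0.2826 R 0.0326 ell [ 0.4107 -0.2829] [0.0629 0.064 ]
circle 0.4105 -0.2828 R 0.032 ell [ 0.4108 -0.2828] [0.0623 0.0634]
circle 0.4103 -0.2827 R 0.0319 ell [ 0.4108 -0.2827] [0.062 0.063]
circle 0.4105 -0.2826 R 0.0318 ell [ 0.4108 -0.2828] [0.0616 0.0629]
```

{"fn": "drive_tool", "kwargs": {"steps": [0,0,0,0.0018,0.0047,0.03,1,0,0,0,0,0,0.03,1,0,0,0,0,0,0.03,1,0,0,0,0,0,0.03,1,0,0,0,0,0,0.012,1,0,0,0,0,0,0.006,1,0,0,0,0,0,0,1,0,0,0,0,0,0,1]}}

```text
time_s: 3.73
tcp_pos: [0.4102, -0.2856, 0.0241]
ee_rot: [[-1.0, 0.007, 0.001], [0.007, 1.0, -0.001], [-0.001, -0.001, -1.0]]
wrist_force: [0.3, 0.2, -0.7]
gripper_width: 1.001
gripper_force: 0.0
```

{"fn": "drive_tool", "kwargs": {"steps": [0,0,0,0,0,0,0.5,0,0,0,0,0,0,0.5,0,0,0,0,0,0,0.5,0,0,0,0,0,0,0.5,0,0,0,0,0,0,0.5,0,0,0,0,0,0,0.5,0,0,0,0,0,0,0.5,0,0,0,0,0,0,0.5]}}

```text
time_s: 4.4
tcp_pos: [0.4099, -0.284, 0.024]
ee_rot: [[-1.0, 0.006, -0.0], [0.006, 1.0, 0.001], [0.0, 0.001, -1.0]]
wrist_force: [-0.2, 4.4, 6.2]
gripper_width: 0.692
gripper_force: 30.0
```

{"fn": "drive_tool", "kwargs": {"steps": [0,0,0,0,0,-0.01,0.5,0,0,0,0,0,-0.03,0.5,0,0,0,0,0,-0.035,0.5,0,0,0,0,0,-0.035,0.5,0,0,0,0,0,-0.03,0.5,0,0,0,-0.023,0.0284,-0.006,0.5,0,0,0,-0.023,0.0284,-0.006,0.5,0,0,0,-0.023,0.0284,-0.006,0.5,0,0,0,-0.023,0.0284,-0.006,0.5,0,0,0,-0.023,0.0284,-0.006,0.5]}}

```text
time_s: 5.23
tcp_pos: [0.5257, -0.1418, 0.1928]
ee_rot: [[-1.0, 0.006, -0.002], [0.006, 1.0, 0.001], [0.002, 0.001, -1.0]]
wrist_force: [1.4, -0.3, -4.2]
gripper_width: 0.688
gripper_force: 30.0
```

{"fn": "drive_tool", "kwargs": {"steps": [0,0,0,-0.023,0.0284,-0.006,0.5,0,0,0,-0.023,0.0284,-0.006,0.5,0,0,0,-0.023,0.0284,-0.006,0.5,0,0,0,-0.023,0.0284,-0.006,0.5,0,0,0,-0.023,0.0284,-0.006,0.5,0,0,0,0,0,0,0.5,0,0,0,0,0,0,0.5]}}

```text
time_s: 5.82
tcp_pos: [0.6419, -0.0001, 0.2214]
ee_rot: [[-1.0, 0.004, -0.003], [0.004, 1.0, 0.0], [0.003, 0.0, -1.0]]
wrist_force: [-0.1, -0.2, -4.4]
gripper_width: 0.691
gripper_force: 30.0
```

```bash
python3 - <<'E'
from h import *
im,p=snap("w2")
E
```

```text
tcp [ 6.419e-01 -1.000e-04  2.214e-01] yaw y 0.0035 t 5.8167 w 0.6906808277825406
```

View pics/w2.png

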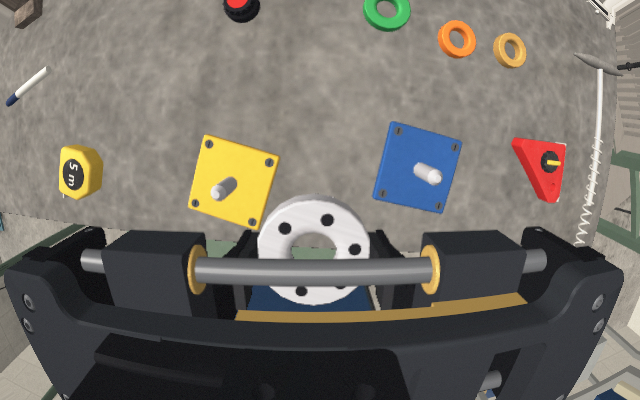

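The flange is held level, with the blue jig plate at (418,168) and its post tip near (433,177). The green ring is at (387,10), the orange look-alike at (457,38) and the brass ring at (510,50).

```bash
python3 - <<'E'
from h import *
im=cv2.imread("pics/w2.png");p=r.camera_params("wrist")
h=cv2.cvtColor(im,cv2.COLOR_BGR2HSV).astype(int);H,S,V=h[...,0],h[...,1],h[...,2]
yy,xx=np.mgrid[:400,:640]
m=(abs(H-110)<15)&(S>120)&(np.hypot(xx-418,yy-168)<62)
n,l,st,c=cv2.connectedComponentsWithStats(m.astype(np.uint8));i=1+np.argmax(st[1:,4])
hl=cv2.convexHull(np.argwhere(l==i)[:,::-1].astype(np.int32))[:,0].astype(float)
w=np.float32([onz(p,x,.012,True)[:2] for x in hl]);print("plate",cv2.minAreaRect(w))
# post: bright blob inside plate hull
m=(V>150)&(S<60)&(np.hypot(xx-427,yy-173)<24)
n,l,st,c=cv2.connectedComponentsWithStats(m.astype(np.uint8));i=1+np.argmax(st[1:,4]);pts=np.argwhere(l==i)[:,::-1]
print("post px",pts.min(0),pts.max(0));
a=pts[np.argsort(pts@[1,.4])]
for z,q in((.070,(435,177)),(.062,(430,176)),(.012,(417,169))):print(z,onz(p,q,z,True)[:2])
# held flange outer edge: top half arc
m=(V>170)&(S<40)&(np.hypot(xx-314,yy-250)<70);n,l,st,c=cv2.connectedComponentsWithStats(m.astype(np.uint8));i=1+np.argmax(st[1:,4]);pts=np.argwhere((l==i))[:,::-1];print("fl",pts.min(0),pts.max(0))
z=.2214-.008
for q in((257.5,250),(369,250),(313,196)):print(onz(p,q,z,True))
wring(im,p,(387,10),lambda H,S,V:(abs(H-65)<20)&(S>120),.008,40)
wring(im,p,(510,50),lambda H,S,V:(H<28)&(S>110),.008,30)
cv2.imwrite("pics/post.png",cv2.resize(im[110:225,360:475],(575,575),interpolation=cv2.INTER_CUBIC))
E
```

```text
plate ((0.6255329847335815, 0.12475326657295227), (0.0959419384598732, 0.09450806677341461), 77.76021575927734)
post px [414 163] [441 184]
0.07 [0.62464819 0.12328507]
0.062 [0.62512937 0.12079794]
0.012 [0.62578922 0.12321975]
fl [257 196] [369 258]
[ 0.63844067 -0.03092108  0.2134    ]
[0.63873298 0.02916536 0.2134    ]
[ 0.60866012 -0.00086041  0.2134    ]
circle 0.4335 0.0873 R 0.03 ell [0.4321 0.0867] [0.0541 0.0601]
circle 0.4616 0.2586 R 0.029 ell [0.4616 0.2589] [0.0484 0.0585]
```

View pics/post.png

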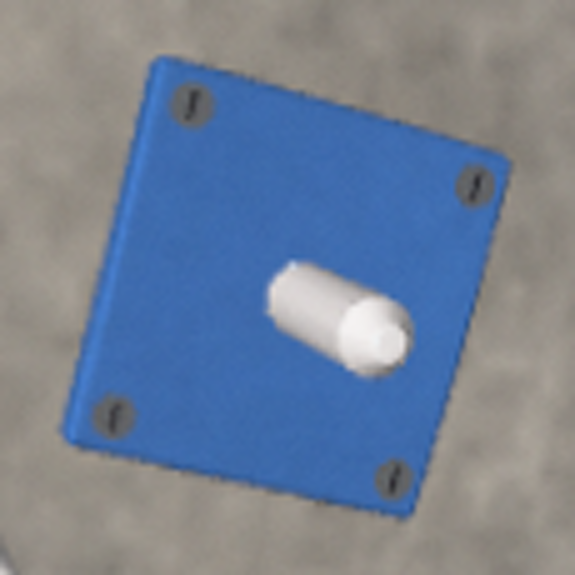

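{"fn": "drive_tool", "kwargs": {"steps": [0,0,0,0.0029,0.0253,0.018,0.5,0,0,0,0.0029,0.0253,0.018,0.5,0,0,0,0.0029,0.0253,0.018,0.5,0,0,0,0.0029,0.0253,0.018,0.5,0,0,0,0.0029,0.0253,0.018,0.5,0,0,0,0,0,0.02,0.5,0,0,0,0,0,0,0.5,0,0,0,0,0,0,0.5]}}

```text
time_s: 6.53
tcp_pos: [0.6264, 0.1231, 0.1121]
ee_rot: [[-1.0, 0.007, -0.004], [0.007, 1.0, -0.002], [0.004, -0.002, -1.0]]
wrist_force: [0.1, -0.2, -3.9]
gripper_width: 0.692
gripper_force: 30.0
```

```bash
python3 - <<'E'
from h import *
s=r.sense();print(s["tcp_pos"])
def c(im,u,v,w=40,h=35): return cv2.resize(im[v-h:v+h,u-w:u+w],(400,350),interpolation=cv2.INTER_CUBIC)
a=r.capture("scene");b=r.capture("side");w,p=snap("w3")
top=np.hstack([c(a,264,222),c(b,262,238)]);cv2.imwrite("pics/j1.png",top)
E
```

```text
[0.6263592  0.12306786 0.11208933]
tcp [0.6285 0.1234 0.1148] yaw y 0.007 t 6.6333 w 0.6930732151773509
```

View pics/j1.png

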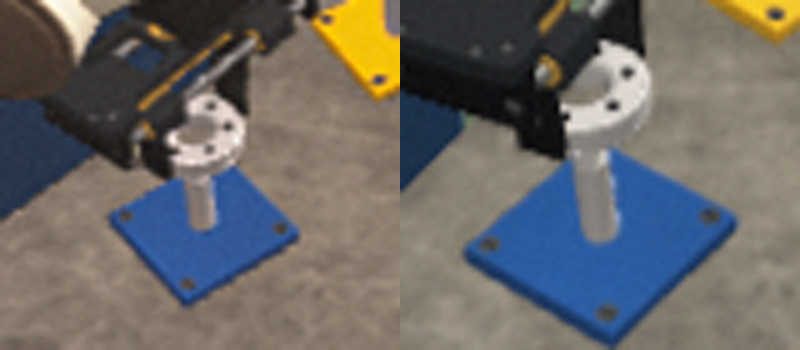

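```bash
python3 - <<'E'
from h import *
P={n:r.camera_params(n) for n in("scene","side")}
print([onz(P["scene"],(264.5,231.3),.012),onz(P["side"],(261.9,249.1),.012)])
print(tri(ray(P["scene"],(264,213.2)),ray(P["side"],(259.6,220.6))))
for z in(.095,.105):print(z,[onz(P["scene"],(264,213.2),z),onz(P["side"],(259.6,220.6),z)])
for i in range(5):
    s=r.sense();print(s["tcp_pos"]);
im=cv2.imread("pics/w3.png");cv2.imwrite("pics/w3c.png",im[150:350,200:440])
E
```

```text
[array([0.6243716 , 0.12666737, 0.012     ]), array([0.62338299, 0.13103341, 0.012     ])]
[0.63160436 0.11171979 0.08712107]
0.095 [array([0.62583962, 0.11656782, 0.095     ]), array([0.62684298, 0.11858984, 0.095     ])]
0.105 [array([0.61885307, 0.12257226, 0.105     ]), array([0.62048048, 0.1275085 , 0.105     ])]
[0.62879923 0.12357626 0.11518686]
[0.62879923 0.12357626 0.11518686]
[0.62879923 0.12357626 0.11518686]
[0.62879923 0.12357626 0.11518686]
[0.62879923 0.12357626 0.11518686]
```

View pics/w3c.png

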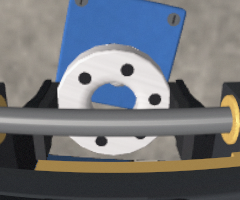

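```bash
python3 - <<'E'
from h import *
def c(im,u,v,w=14,h=14): return cv2.resize(im[v-h:v+h,u-w:u+w],(392,392),interpolation=cv2.INTER_CUBIC)
a=r.capture("scene");b=r.capture("side")
cv2.imwrite("pics/j2.png",np.hstack([c(a,266,213),c(b,262,220)]))
print(r.sense()["tcp_pos"])
E
```

```text
[0.6287351  0.1238821  0.11518913]
```

View pics/j2.png

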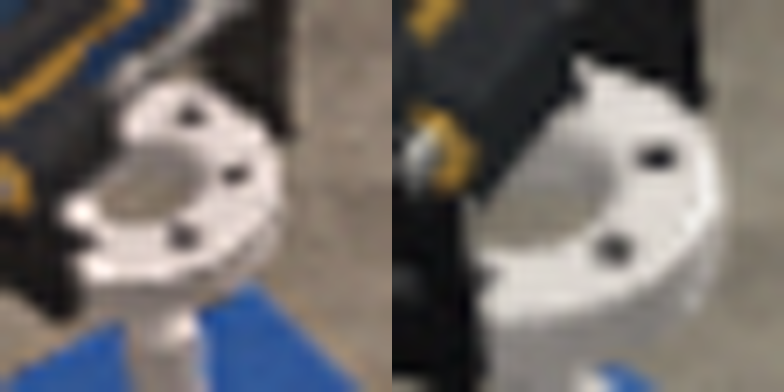

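```bash
python3 - <<'E'
from h import *
for n,seat,uv in(("scene",(264,230.8),(262.2,211.5)),("side",(261.4,248.6),(258,219.8))):
    p=r.camera_params(n);q=onz(p,seat,.012)
    for z in(.099,.107):
        X=np.r_[q[:2],z];E=np.array(p["extrinsics"]);c=E[:3,:3]@X+E[:3,3];m=np.array(p["camera_matrix"])@c;print(n,q[:2],z,"axis px",m[:2]/m[2],"flange",onz(p,uv,z)[:2]-q[:2])
E
```

```text
scene [0.62725748 0.12611814] 0.099 axis px [261.55921946 213.86788868] flange [ 0.00567533 -0.00894883]
scene [0.62725748 0.12611814] 0.107 axis px [261.3230708  212.22968515] flange [ 5.88209045e-06 -4.13067754e-03]
side [0.62533348 0.13005846] 0.099 axis px [257.47811615 222.64567723] flange [ 0.00375    -0.00883226]
side [0.62533348 0.13005846] 0.107 axis px [257.09371197 220.10175938] flange [-0.00139934 -0.00168579]
```

{"fn": "drive_tool", "kwargs": {"steps": [0,0,0,0,0.003,0,0.5,0,0,0,0,0,0.015,0.5,0,0,0,0,0,0.01,0.5,0,0,0,0,0,0.01,0.5,0,0,0,0,0,0.005,0.5,0,0,0,0,0,0,0.5,0,0,0,0,0,0,0.5]}}

```text
time_s: 7.37
tcp_pos: [0.6279, 0.1275, 0.0732]
ee_rot: [[-1.0, 0.006, -0.001], [0.006, 1.0, -0.001], [0.001, -0.001, -1.0]]
wrist_force: [-0.2, 0.5, -3.2]
gripper_width: 0.691
gripper_force: 30.0
```

No contact so far and the flange is threaded past the tip, so I'll carry on to the seat.

{"fn": "drive_tool", "kwargs": {"steps": [0,0,0,0,0,0.012,0.5,0,0,0,0,0,0.012,0.5,0,0,0,0,0,0.006,0.5,0,0,0,0,0,0.003,0.5,0,0,0,0,0,0.002,0.5,0,0,0,0,0,0,0.5,0,0,0,0,0,0,0.5]}}

```text
time_s: 7.95
tcp_pos: [0.6284, 0.1278, 0.0387]
ee_rot: [[-1.0, 0.006, 0.001], [0.006, 1.0, 0.0], [-0.001, 0.0, -1.0]]
wrist_force: [-0.7, 0.2, -3.3]
gripper_width: 0.69
gripper_force: 30.0
```

{"fn": "drive_tool", "kwargs": {"steps": [0,0,0,0,0,0.002,0.5,0,0,0,0,0,0,0.5,0,0,0,0,0,0,0.9,0,0,0,0,0,0,0.9,0,0,0,0,0,0,0.9,0,0,0,0,0,0,0.9]}}

```text
time_s: 8.45
tcp_pos: [0.6286, 0.1279, 0.0375]
ee_rot: [[-1.0, 0.006, 0.002], [0.006, 1.0, 0.001], [-0.002, 0.001, -1.0]]
wrist_force: [0.2, -0.7, -0.2]
gripper_width: 0.868
gripper_force: 0.0
```

{"fn": "drive_tool", "kwargs": {"steps": [0,0,0,0,0,-0.03,0.87,0,0,0,0,0,-0.035,0.87,0,0,0,0,0,-0.035,0.87,0,0,0,0.0327,-0.0068,-0.003,0.87,0,0,0,0.0327,-0.0068,0,0.87,0,0,0,0.0327,-0.0068,0,0.87,0,0,0,0.0327,-0.0068,0,0.87,0,0,0,0.0327,-0.0068,0,0.87,0,0,0,0.0327,-0.0068,0,0.87,0,0,0,0,0,0,0.87]}}

```text
time_s: 9.28
tcp_pos: [0.4251, 0.0854, 0.1392]
ee_rot: [[-1.0, 0.006, -0.005], [0.006, 1.0, -0.001], [0.005, -0.001, -1.0]]
wrist_force: [-1.0, -1.0, 0.1]
gripper_width: 0.868
gripper_force: 0.0
```

{"fn": "drive_tool", "kwargs": {"steps": [0,0,0,0,0,0,0.87,0,0,0,0,0,0,0.87]}}

```text
time_s: 9.45
tcp_pos: [0.4326, 0.0885, 0.1405]
ee_rot: [[-1.0, 0.005, 0.003], [0.005, 1.0, 0.001], [-0.003, 0.001, -1.0]]
wrist_force: [0.3, 0.4, 0.8]
gripper_width: 0.874
gripper_force: 0.0
```

```bash
cat >> h.py <<'E'
def look(fn,cfg,near,z):
    im,p=snap(fn);E=np.array(p["extrinsics"]);c=E[:3,:3]@np.array(near)+E[:3,3];K=p["camera_matrix"];q=np.hypot(c[0],c[1]);t=np.arctan2(q,c[2])
    uv=(K[0][2]+K[0][0]*t*c[0]/q,K[1][2]+K[1][1]*t*c[1]/q);print("px",np.round(uv));return wring(im,p,uv,cfg,z,55)
GREEN=lambda H,S,V:(abs(H-65)<20)&(S>110)
BRASS=lambda H,S,V:(H<28)&(S>105)
RED=lambda H,S,V:((H<8)|(H>172))&(S>150)
E
python3 - <<'E'
from h import *
look("w4",GREEN,[.4325,.087,.008],.016)
a=r.capture("scene");b=r.capture("side")
c=lambda im,u,v:cv2.resize(im[v-30:v+30,u-35:u+35],(350,300),interpolation=cv2.INTER_CUBIC)
cv2.imwrite("pics/j3.png",np.vstack([np.hstack([c(a,264,228),c(b,262,245)]),cv2.resize(cv2.imread("pics/w4.png"),(700,437))[:300]]))
E
```

```text
tcp [0.4326 0.0885 0.1405] yaw y 0.005 t 9.45 w 0.87361965168969
px [311. 196.]
circle 0.432 0.0869 R 0.0283 ell [0.4323 0.0869] [0.0543 0.0562]
```

View pics/j3.png

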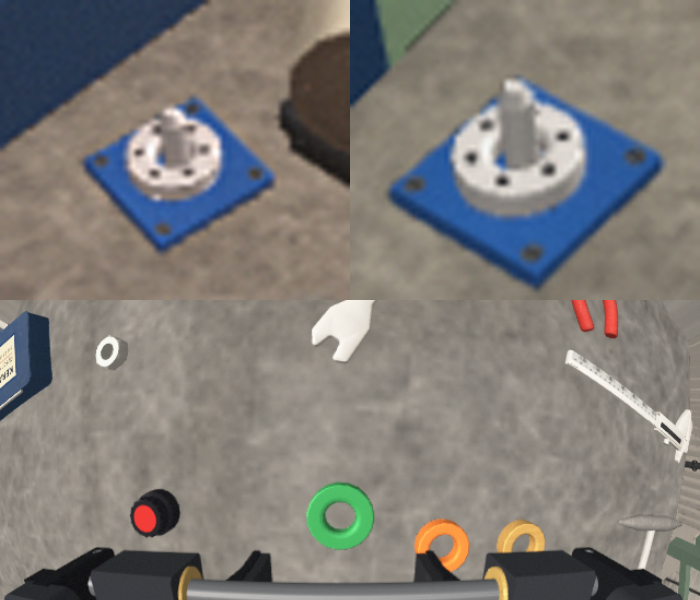

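The flange lies flat on the blue plate around the post, and the green ring is clear between the fingers.

{"fn": "drive_tool", "kwargs": {"steps": [0,0,0,0,-0.0014,0.03,0.8,0,0,0,0,0,0.03,0.8,0,0,0,0,0,0.03,0.8,0,0,0,0,0,0.017,0.8,0,0,0,0,0,0.008,0.8,0,0,0,0,0,0.002,0.8,0,0,0,0,0,0,0.8,0,0,0,0,0,0,0.4,0,0,0,0,0,0,0.4,0,0,0,0,0,0,0.4]}}

```text
time_s: 10.43
tcp_pos: [0.4322, 0.087, 0.0236]
ee_rot: [[-1.0, 0.006, 0.002], [0.006, 1.0, 0.001], [-0.002, 0.001, -1.0]]
wrist_force: [0.1, 0.9, -0.1]
gripper_width: 0.65
gripper_force: 0.0
```

{"fn": "drive_tool", "kwargs": {"steps": [0,0,0,0,0,0,0.4,0,0,0,0,0,0,0.4,0,0,0,0,0,0,0.4,0,0,0,0,0,0,0.4]}}

```text
time_s: 10.77
tcp_pos: [0.4321, 0.087, 0.0235]
ee_rot: [[-1.0, 0.005, 0.002], [0.005, 1.0, 0.001], [-0.002, 0.001, -1.0]]
wrist_force: [-0.9, -0.7, 6.9]
gripper_width: 0.612
gripper_force: 30.0
```

{"fn": "drive_tool", "kwargs": {"steps": [0,0,0,0,0,-0.01,0.4,0,0,0,0,0,-0.03,0.4,0,0,0,0,0,-0.035,0.4,0,0,0,-0.0325,0.0067,-0.035,0.4,0,0,0,-0.0325,0.0067,0,0.4,0,0,0,-0.0325,0.0067,0,0.4,0,0,0,-0.0325,0.0067,0,0.4,0,0,0,-0.0325,0.0067,0,0.4,0,0,0,-0.0325,0.0067,0,0.4,0,0,0,0,0,0.005,0.4]}}

```text
time_s: 11.6
tcp_pos: [0.6282, 0.126, 0.1228]
ee_rot: [[-1.0, 0.006, 0.006], [0.006, 1.0, 0.001], [-0.006, 0.001, -1.0]]
wrist_force: [0.5, 1.1, -1.0]
gripper_width: 0.61
gripper_force: 30.0
```

{"fn": "drive_tool", "kwargs": {"steps": [0,0,0,0,0,0.008,0.4,0,0,0,0,0,0,0.4,0,0,0,0,0,0,0.4]}}

```text
time_s: 11.85
tcp_pos: [0.6205, 0.1242, 0.1137]
ee_rot: [[-1.0, 0.006, -0.003], [0.006, 1.0, -0.001], [0.003, -0.001, -1.0]]
wrist_force: [0.6, -0.7, -1.1]
gripper_width: 0.611
gripper_force: 30.0
```

```bash
python3 - <<'E'
from h import *
print(r.sense()["tcp_pos"])
c=lambda im,u,v:cv2.resize(im[v-26:v+26,u-20:u+20],(400,520),interpolation=cv2.INTER_CUBIC)
cv2.imwrite("pics/j4.png",np.hstack([c(r.capture("scene"),264,220),c(r.capture("side"),262,235)]))
E
```

```text
[0.62050955 0.12420311 0.11365887]
```

View pics/j4.png

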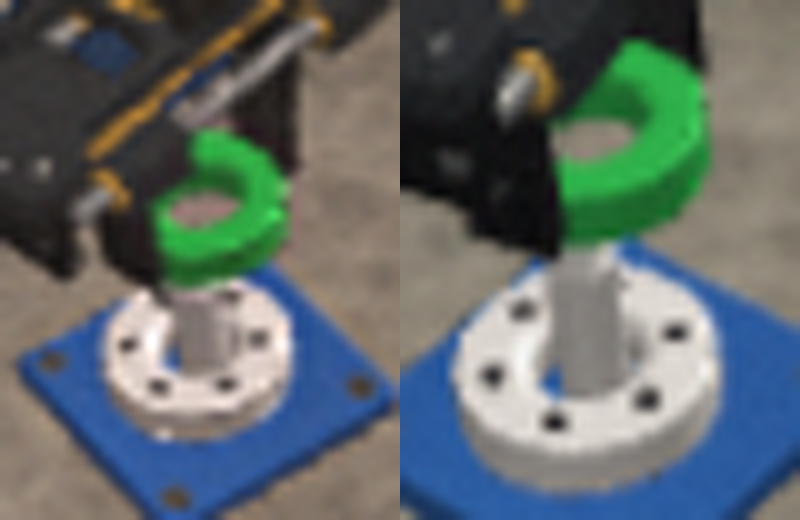

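Flange at (200,355) and (590,370) is centred on the post; the green ring hovers above it. I'll let the arm settle first.

{"fn": "drive_tool", "kwargs": {"steps": [0,0,0,0,0,0,0.4,0,0,0,0,0,0,0.4,0,0,0,0,0,0,0.4,0,0,0,0,0,0,0.4]}}

```text
time_s: 12.28
tcp_pos: [0.6223, 0.1248, 0.1152]
ee_rot: [[-1.0, 0.006, 0.001], [0.006, 1.0, 0.0], [-0.001, 0.0, -1.0]]
wrist_force: [0.6, -0.6, -0.9]
gripper_width: 0.61
gripper_force: 30.0
```

{"fn": "drive_tool", "kwargs": {"steps": [0,0,0,0,0,0,0.4]}}

```text
time_s: 12.37
tcp_pos: [0.6223, 0.1248, 0.115]
ee_rot: [[-1.0, 0.006, 0.0], [0.006, 1.0, 0.0], [-0.0, 0.0, -1.0]]
wrist_force: [-1.0, -0.3, -0.5]
gripper_width: 0.614
gripper_force: 30.0
```

{"fn": "drive_tool", "kwargs": {"steps": [0,0,0,-0.0045,0.0022,0,0.4,0,0,0,0,0,0.012,0.4,0,0,0,0,0,0.01,0.4,0,0,0,0,0,0.01,0.4,0,0,0,0,0,0.003,0.4,0,0,0,0,0,0,0.4,0,0,0,0,0,0,0.4]}}

```text
time_s: 12.95
tcp_pos: [0.6267, 0.1268, 0.0792]
ee_rot: [[-1.0, 0.006, -0.001], [0.006, 1.0, -0.001], [0.001, -0.001, -1.0]]
wrist_force: [-0.2, -0.6, -0.1]
gripper_width: 0.611
gripper_force: 30.0
```

{"fn": "drive_tool", "kwargs": {"steps": [0,0,0,0,0,0.01,0.4,0,0,0,0,0,0.01,0.4,0,0,0,0,0,0.005,0.4,0,0,0,0,0,0.002,0.4,0,0,0,0,0,0,0.4,0,0,0,0,0,0,0.4]}}

```text
time_s: 13.45
tcp_pos: [0.627, 0.127, 0.0527]
ee_rot: [[-1.0, 0.006, 0.0], [0.006, 1.0, 0.0], [-0.0, 0.0, -1.0]]
wrist_force: [0.0, 0.4, -1.3]
gripper_width: 0.612
gripper_force: 30.0
```

{"fn": "drive_tool", "kwargs": {"steps": [0,0,0,0,0,0.001,0.4,0,0,0,0,0,0,0.8,0,0,0,0,0,0,0.8,0,0,0,0,0,0,0.8,0,0,0,0,0,0,0.8,0,0,0,0,0,-0.02,0.8,0,0,0,0,0,-0.035,0.8,0,0,0,0,0,-0.035,0.8]}}

```text
time_s: 14.12
tcp_pos: [0.626, 0.1265, 0.1416]
ee_rot: [[-1.0, 0.006, -0.003], [0.006, 1.0, -0.002], [0.003, -0.002, -1.0]]
wrist_force: [1.1, 0.8, 1.0]
gripper_width: 0.802
gripper_force: 0.0
```

{"fn": "drive_tool", "kwargs": {"steps": [0,0,0,0.0236,0.0189,0,0.72,0,0,0,0.0236,0.0189,0,0.72,0,0,0,0.0236,0.0189,0,0.72,0,0,0,0.0236,0.0189,0,0.72,0,0,0,0.0236,0.0189,0,0.72,0,0,0,0.0236,0.0189,0,0.72,0,0,0,0.0236,0.0189,0,0.72,0,0,0,0,0,0,0.72,0,0,0,0,0,0,0.72,0,0,0,0,0,0,0.72]}}

```text
time_s: 14.95
tcp_pos: [0.4627, 0.2604, 0.1422]
ee_rot: [[-1.0, 0.005, 0.001], [0.005, 1.0, 0.0], [-0.001, 0.0, -1.0]]
wrist_force: [-0.4, -0.4, -0.1]
gripper_width: 0.722
gripper_force: 0.0
```

{"fn": "drive_tool", "kwargs": {"steps": [0,0,0,0,0,0,0.72,0,0,0,0,0,0,0.72]}}

```text
time_s: 15.12
tcp_pos: [0.4631, 0.2596, 0.1417]
ee_rot: [[-1.0, 0.007, 0.0], [0.007, 1.0, -0.0], [-0.0, -0.0, -1.0]]
wrist_force: [0.1, 0.5, -0.1]
gripper_width: 0.721
gripper_force: 0.0
```

```bash
python3 - <<'E'
from h import *
look("w5",BRASS,[.4616,.2588,.008],.016)
c=lambda im,u,v:cv2.resize(im[v-26:v+26,u-20:u+20],(240,300),interpolation=cv2.INTER_CUBIC)
cv2.imwrite("pics/j5.png",np.hstack([c(r.capture("scene"),264,225),c(r.capture("side"),262,240),cv2.imread("pics/w5.png")[100:400,170:480]]))
E
```

```text
tcp [0.4631 0.2596 0.1417] yaw y 0.0073 t 15.1167 w 0.7209719520893884
px [312. 195.]
circle 0.4615 0.2586 R 0.0248 ell [0.4616 0.2589] [0.0469 0.0492]
```

View pics/j5.png

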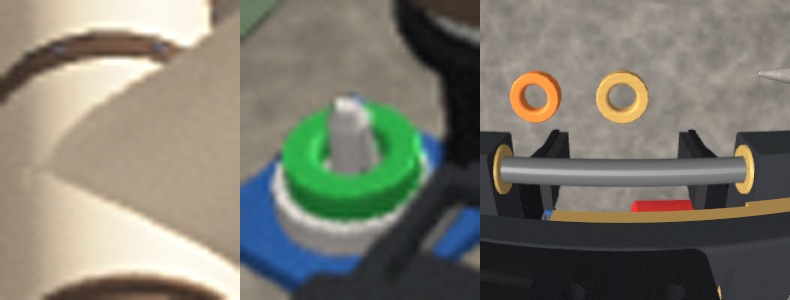

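The green ring is seated flat on the flange, and the brass ring sits between the fingers with the orange one clear to the left. Descending to grasp.

{"fn": "drive_tool", "kwargs": {"steps": [0,0,0,0.0014,-0.0008,0.03,0.72,0,0,0,0,0,0.03,0.72,0,0,0,0,0,0.03,0.72,0,0,0,0,0,0.018,0.72,0,0,0,0,0,0.008,0.72,0,0,0,0,0,0.002,0.72,0,0,0,0,0,0,0.72,0,0,0,0,0,0,0.35,0,0,0,0,0,0,0.35,0,0,0,0,0,0,0.35]}}

```text
time_s: 16.1
tcp_pos: [0.4616, 0.26, 0.0251]
ee_rot: [[-1.0, 0.006, 0.002], [0.006, 1.0, 0.002], [-0.002, 0.002, -1.0]]
wrist_force: [0.4, -0.1, -0.2]
gripper_width: 0.575
gripper_force: 0.0
```

{"fn": "drive_tool", "kwargs": {"steps": [0,0,0,0,0,0,0.35,0,0,0,0,0,0,0.35,0,0,0,0,0,0,0.35,0,0,0,0,0,0,0.35]}}

```text
time_s: 16.43
tcp_pos: [0.4614, 0.2597, 0.0249]
ee_rot: [[-1.0, 0.005, 0.001], [0.005, 1.0, 0.001], [-0.001, 0.001, -1.0]]
wrist_force: [-1.1, -0.9, 6.3]
gripper_width: 0.511
gripper_force: 30.0
```

{"fn": "drive_tool", "kwargs": {"steps": [0,0,0,0,0,-0.01,0.35,0,0,0,0,0,-0.03,0.35,0,0,0,0,0,-0.04,0.35,0,0,0,0,0,-0.04,0.35,0,0,0,-0.0207,-0.0166,0,0.35,0,0,0,-0.0207,-0.0166,0,0.35,0,0,0,-0.0207,-0.0166,0,0.35,0,0,0,-0.0207,-0.0166,0,0.35,0,0,0,-0.0207,-0.0166,0,0.35,0,0,0,-0.0207,-0.0166,0,0.35]}}

```text
time_s: 17.27
tcp_pos: [0.585, 0.1581, 0.144]
ee_rot: [[-1.0, 0.006, -0.0], [0.006, 1.0, 0.0], [0.0, 0.0, -1.0]]
wrist_force: [0.7, 0.6, -0.7]
gripper_width: 0.519
gripper_force: 30.0
```

{"fn": "drive_tool", "kwargs": {"steps": [0,0,0,-0.0207,-0.0166,0,0.35,0,0,0,-0.0207,-0.0166,0,0.35,0,0,0,0,0,0,0.35,0,0,0,0,0,0,0.35,0,0,0,0,0,0,0.35,0,0,0,0,0,0,0.35,0,0,0,0,0,0,0.35,0,0,0,0,0,0,0.35]}}

```text
time_s: 17.93
tcp_pos: [0.6252, 0.1264, 0.1441]
ee_rot: [[-1.0, 0.005, 0.0], [0.005, 1.0, 0.0], [-0.0, 0.0, -1.0]]
wrist_force: [-0.7, 0.0, -1.5]
gripper_width: 0.515
gripper_force: 30.0
```

{"fn": "drive_tool", "kwargs": {"steps": [0,0,0,-0.0015,0.0006,0.02,0.35,0,0,0,0,0,0.02,0.35,0,0,0,0,0,0.008,0.35,0,0,0,0,0,0.007,0.35,0,0,0,0,0,0.005,0.35,0,0,0,0,0,0.004,0.35,0,0,0,0,0,0,0.35,0,0,0,0,0,0,0.35]}}

```text
time_s: 18.6
tcp_pos: [0.6277, 0.1263, 0.0803]
ee_rot: [[-1.0, 0.006, 0.001], [0.006, 1.0, 0.0], [-0.001, 0.0, -1.0]]
wrist_force: [-0.7, 0.3, -1.3]
gripper_width: 0.517
gripper_force: 30.0
```

Remaining 11 mm, then release and move towards the cap at (0.425, −0.083).

{"fn": "drive_tool", "kwargs": {"steps": [0,0,0,0,0,0.005,0.35,0,0,0,0,0,0.003,0.35,0,0,0,0,0,0.002,0.35,0,0,0,0,0,0,0.35,0,0,0,0,0,0,0.35]}}

```text
time_s: 19.02
tcp_pos: [0.6272, 0.1261, 0.0696]
ee_rot: [[-1.0, 0.006, -0.0], [0.006, 1.0, -0.0], [0.0, -0.0, -1.0]]
wrist_force: [0.8, -0.6, -1.4]
gripper_width: 0.515
gripper_force: 30.0
```

{"fn": "drive_tool", "kwargs": {"steps": [0,0,0,0,0,0.001,0.35,0,0,0,0,0,0,0.8,0,0,0,0,0,0,0.8,0,0,0,0,0,0,0.8,0,0,0,0,0,0,0.8,0,0,0,0,0,-0.02,0.8,0,0,0,0,0,-0.03,0.8,0,0,0,0,0,-0.035,0.8]}}

```text
time_s: 19.68
tcp_pos: [0.6261, 0.1258, 0.1528]
ee_rot: [[-1.0, 0.006, -0.005], [0.006, 1.0, -0.002], [0.005, -0.002, -1.0]]
wrist_force: [-0.2, 0.7, -0.0]
gripper_width: 0.794
gripper_force: 0.0
```

{"fn": "drive_tool", "kwargs": {"steps": [0,0,0,0.0252,-0.0262,0,0.8,0,0,0,0.0252,-0.0262,0,0.8,0,0,0,0.0252,-0.0262,0,0.8,0,0,0,0.0252,-0.0262,0,0.8,0,0,0,0.0252,-0.0262,0,0.8,0,0,0,0.0252,-0.0262,0,0.8,0,0,0,0.0252,-0.0262,0,0.8,0,0,0,0.0252,-0.0262,0,0.8,0,0,0,0,0,0,0.8,0,0,0,0,0,0,0.8]}}

```text
time_s: 20.52
tcp_pos: [0.4235, -0.0832, 0.1544]
ee_rot: [[-1.0, 0.008, 0.001], [0.008, 1.0, 0.0], [-0.001, 0.0, -1.0]]
wrist_force: [0.7, 0.2, 0.3]
gripper_width: 0.801
gripper_force: 0.0
```

{"fn": "drive_tool", "kwargs": {"steps": [0,0,0,0,0,0,0.8,0,0,0,0,0,0,0.8,0,0,0,0,0,0,0.8]}}

```text
time_s: 20.77
tcp_pos: [0.4255, -0.0815, 0.1538]
ee_rot: [[-1.0, 0.005, 0.0], [0.005, 1.0, 0.0], [-0.0, 0.0, -1.0]]
wrist_force: [-0.8, -0.0, -0.4]
gripper_width: 0.8
gripper_force: 0.0
```

```bash
python3 - <<'E'
from h import *
look("w6",RED,[.423,-.085,.032],.032)
c=lambda im,u,v:cv2.resize(im[v-26:v+26,u-20:u+20],(240,300),interpolation=cv2.INTER_CUBIC)
cv2.imwrite("pics/j6.png",np.hstack([c(r.capture("scene"),264,225),c(r.capture("side"),262,240),cv2.imread("pics/w6.png")[100:400,170:480]]))
E
```

```text
tcp [ 0.4255 -0.0815  0.1538] yaw y 0.0047 t 20.7667 w 0.8002061958649559
px [309. 197.]
circle 0.4285 -0.0834 R 0.0127 ell [ 0.4284 -0.0833] [0.0245 0.025 ]
```

View pics/j6.png

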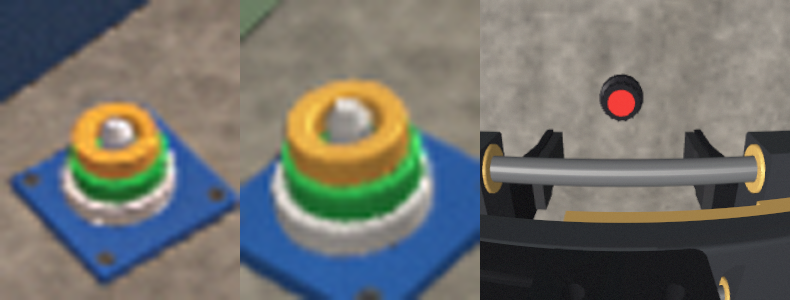

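All three are seated: flange, green ring and brass ring are stacked flat on the blue post. The cap's red disc is centred at (621,103) in the crop. Next, grasp the cap.

{"fn": "drive_tool", "kwargs": {"steps": [0,0,0,-0.0029,-0.0018,0.035,0.7,0,0,0,0,0,0.035,0.7,0,0,0,0,0,0.03,0.7,0,0,0,0,0,0.018,0.7,0,0,0,0,0,0.008,0.7,0,0,0,0,0,0.002,0.7,0,0,0,0,0,0,0.7,0,0,0,0,0,0,0.28,0,0,0,0,0,0,0.28,0,0,0,0,0,0,0.28]}}

```text
time_s: 21.75
tcp_pos: [0.4282, -0.0839, 0.0269]
ee_rot: [[-1.0, 0.006, 0.003], [0.006, 1.0, 0.0], [-0.003, 0.0, -1.0]]
wrist_force: [0.2, -0.9, -0.1]
gripper_width: 0.553
gripper_force: 0.0
```

{"fn": "drive_tool", "kwargs": {"steps": [0,0,0,0,0,0,0.28,0,0,0,0,0,0,0.28,0,0,0,0,0,0,0.28,0,0,0,0,0,0,0.28,0,0,0,0,0,0,0.28]}}

```text
time_s: 22.17
tcp_pos: [0.428, -0.0839, 0.0266]
ee_rot: [[-1.0, 0.005, 0.002], [0.005, 1.0, 0.0], [-0.002, 0.0, -1.0]]
wrist_force: [-1.3, 1.7, 5.8]
gripper_width: 0.46
gripper_force: 30.0
```

{"fn": "drive_tool", "kwargs": {"steps": [0,0,0,0,0,-0.01,0.28,0,0,0,0,0,-0.03,0.28,0,0,0,0,0,-0.04,0.28,0,0,0,0,0,-0.04,0.28,0,0,0,-0.0249,0.0263,0,0.28,0,0,0,-0.0249,0.0263,0,0.28,0,0,0,-0.0249,0.0263,0,0.28,0,0,0,-0.0249,0.0263,0,0.28,0,0,0,-0.0249,0.0263,0,0.28,0,0,0,-0.0249,0.0263,0,0.28]}}

```text
time_s: 23.0
tcp_pos: [0.5782, 0.0741, 0.1455]
ee_rot: [[-1.0, 0.006, -0.001], [0.006, 1.0, -0.0], [0.001, -0.0, -1.0]]
wrist_force: [1.1, -0.7, -0.7]
gripper_width: 0.46
gripper_force: 30.0
```

{"fn": "drive_tool", "kwargs": {"steps": [0,0,0,-0.0249,0.0263,0,0.28,0,0,0,-0.0249,0.0263,0,0.28,0,0,0,0,0,0,0.28,0,0,0,0,0,0,0.28,0,0,0,0,0,0,0.28,0,0,0,0,0,0,0.28,0,0,0,0,0,0,0.28,0,0,0,0,0,0,0.28]}}

```text
time_s: 23.67
tcp_pos: [0.6273, 0.1244, 0.1463]
ee_rot: [[-1.0, 0.007, 0.0], [0.007, 1.0, 0.0], [-0.0, 0.0, -1.0]]
wrist_force: [0.1, -0.6, -1.3]
gripper_width: 0.457
gripper_force: 30.0
```

{"fn": "drive_tool", "kwargs": {"steps": [0,0,0,0,0.0025,0.02,0.28,0,0,0,0,0,0.015,0.28,0,0,0,0,0,0.006,0.28,0,0,0,0,0,0.005,0.28,0,0,0,0,0,0.004,0.28,0,0,0,0,0,0.003,0.28,0,0,0,0,0,0,0.28,0,0,0,0,0,0,0.28,0,0,0,0,0,0,0.28]}}

```text
time_s: 24.42
tcp_pos: [0.6282, 0.1279, 0.0935]
ee_rot: [[-1.0, 0.006, 0.001], [0.006, 1.0, 0.0], [-0.001, 0.0, -1.0]]
wrist_force: [0.2, 0.1, -0.6]
gripper_width: 0.461
gripper_force: 30.0
```

{"fn": "drive_tool", "kwargs": {"steps": [0,0,0,0,0,0.003,0.28,0,0,0,0,0,0.002,0.28,0,0,0,0,0,0.001,0.28,0,0,0,0,0,0,0.28,0,0,0,0,0,0,0.28]}}

```text
time_s: 24.83
tcp_pos: [0.6277, 0.1277, 0.0868]
ee_rot: [[-1.0, 0.006, -0.0], [0.006, 1.0, -0.0], [0.0, -0.0, -1.0]]
wrist_force: [-0.7, -0.0, 0.1]
gripper_width: 0.459
gripper_force: 30.0
```

{"fn": "drive_tool", "kwargs": {"steps": [0,0,0,0,0,0.0005,0.28,0,0,0,0,0,0,0.8,0,0,0,0,0,0,0.8,0,0,0,0,0,0,0.8,0,0,0,0,0,0,0.8,0,0,0,0,0,-0.02,0.8,0,0,0,0,0,-0.03,0.8,0,0,0,0,0,-0.035,0.8]}}

```text
time_s: 25.5
tcp_pos: [0.6266, 0.1273, 0.17]
ee_rot: [[-1.0, 0.006, -0.005], [0.006, 1.0, -0.002], [0.005, -0.002, -1.0]]
wrist_force: [0.6, 0.4, -0.5]
gripper_width: 0.787
gripper_force: 0.0
```

{"fn": "drive_tool", "kwargs": {"steps": [0,0,0,0.025,-0.026,0,0.8,0,0,0,0.025,-0.026,0,0.8,0,0,0,0.025,-0.026,0,0.8,0,0,0,0.025,-0.026,0,0.8,0,0,0,0.025,-0.026,0,0.8,0,0,0,0.025,-0.026,0,0.8,0,0,0,0,0,0,0.8,0,0,0,0,0,0,0.8,0,0,0,0,0,0,0.8]}}

```text
time_s: 26.25
tcp_pos: [0.4777, -0.0273, 0.1718]
ee_rot: [[-1.0, 0.006, 0.002], [0.006, 1.0, 0.0], [-0.002, 0.0, -1.0]]
wrist_force: [0.1, 0.3, -0.1]
gripper_width: 0.802
gripper_force: 0.0
```

```bash
python3 - <<'E'
from h import *
c=lambda im,u,v:cv2.resize(im[v-28:v+28,u-24:u+24],(390,455),interpolation=cv2.INTER_CUBIC)
cv2.imwrite("pics/j7.png",np.hstack([c(r.capture("scene"),264,222),c(r.capture("side"),262,238)]))
E
```

```text
(no output)
```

View pics/j7.png

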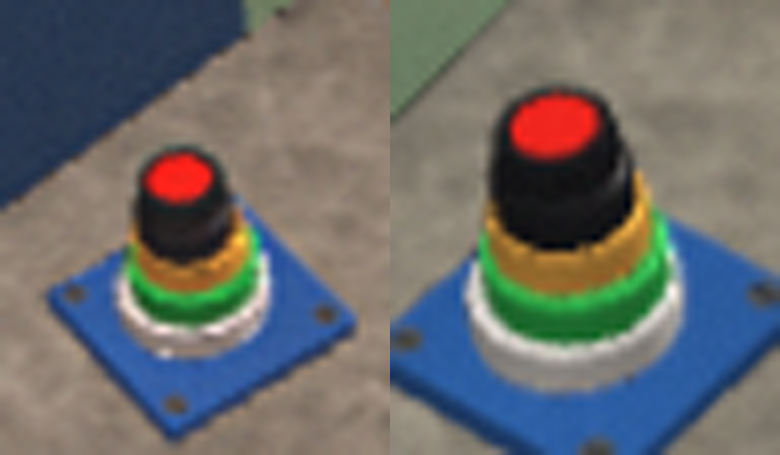

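Both views show the full stack upright and seated: flange, green ring, brass ring and cap, with the red disc level at (180,178) and (555,127). Handing in.

```bash
python3 -c "
from station import r
print(r.finish_job())"
```

```text
the job is handed in; nothing more can be done
None
```

The job is handed in: steel flange, green ring, brass ring and clamp cap are stacked and seated flat on the blue jig's post in the final scene and side views, and the yellow jig, bystanders and orange ring were not touched; the judge returned no result.

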